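# Move a row of supplies to the new rack in reverse order

### The job

Move the four supplies (jar, transformer, carton and tape roll) from the old wooden rack to the empty steel rack in reverse order: seen from the robot, what stands at the left end of the old rack goes into the right-end bay of the new one, and so on, so that the new row is the mirror image of the old. Set each one down upright, flat on the floor in the middle of its own bay, without dropping it, and leave the round tin and the hex key set where they are.

Things in the scene. Friction and masses are not known exactly. Their poses are not given: they have to be found in the camera images.
- jar_mid (a point): Clear round jar of screws with a red lid, 66 mm diameter, 90 mm tall (lid 63 mm diameter, top 14 mm), about 0.3 kg. Point: its centre, 45 mm above its underside; z up when it stands.
- adapter_mid (a point): Grey plug-in transformer standing on a yellow base, two metal prongs on top; 94 mm tall with prongs. The base is 62 (its x) x 70 (its y) mm and 20 mm high, the body above it 54 (x) x 62 (y) mm up to 78 mm. About 0.4 kg. Point: its axis, 47 mm above its underside; z up when it stands.
- carton_mid (a point): Closed brown cardboard carton of screws, 51 (its x) x 70 (its y) x 56 mm tall, about 0.35 kg. Point: its centre, 28 mm above its underside; z up when it stands.
- roll_mid (a point): Wide roll of tan tape lying flat, a ring of 69 mm outer and about 40 mm inner diameter, 48 mm high, about 0.12 kg. Point: centre of the ring, 24 mm above its underside; z up as it lies.
- pad_jar: Square cork pad, 90 x 80 x 3 mm, fixed on the old rack, the one on which the jar stands at the start (it stays when the jar is taken away, so it marks the jar's old place). Origin: centre of its underside, 12 mm above the bench; its y axis runs along the rack.
- pad_adapter: Square cork pad, 90 x 80 x 3 mm, fixed on the old rack, the one on which the transformer stands at the start (it stays when the transformer is taken away, so it marks the transformer's old place). Origin: centre of its underside, 12 mm above the bench; its y axis runs along the rack.
- pad_carton: Square cork pad, 90 x 80 x 3 mm, fixed on the old rack, the one on which the carton stands at the start (it stays when the carton is taken away, so it marks the carton's old place). Origin: centre of its underside, 12 mm above the bench; its y axis runs along the rack.
- pad_roll: Square cork pad, 90 x 80 x 3 mm, fixed on the old rack, the one on which the roll stands at the start (it stays when the roll is taken away, so it marks the roll's old place). Origin: centre of its underside, 12 mm above the bench; its y axis runs along the rack.
- old_rack: Old rack: fixed brown wooden board, 110 (its x) x 390 (its y) x 12 mm with a cleat across each end, 24 mm high. Four cork pads lie on it in a row, centres at y = -142.5, -47.5, +47.5 and +142.5 mm, x = 0; a thing stands on each, 15 mm above the bench, its x axis within 0.15 rad of the rack's x. Origin: centre of the underside, on the bench. Its y axis points to the robot's left along the row (rack turned at most 0.3 rad).
- new_rack: New rack: fixed grey steel tray, 110 (its x) x 390 (its y) mm, empty at the start; its floor is 10 mm above the bench. Three low ribs, 5 mm thick and 8 mm above the floor, part it into four bays 90 mm wide, centres at y = -142.5, -47.5, +47.5 and +142.5 mm, x = 0; end walls 12 mm above the floor; no walls at front and back. Origin: centre of the underside, on the bench. Its y axis points to the robot's left along the row (rack turned at most 0.3 rad).
- tin: Bystander: flat round closed tin, green lid, white sides, 78 mm diameter, 28 mm high, on the bench beyond the racks. Origin: centre of the underside.
- hex_keys: Bystander: folded red hex key set lying on the bench beyond the racks, 121 x 38 x 25 mm. Origin: centre of the underside, y axis along the length.
Things that resemble listed ones, but are neither listed nor needed, are in the scene too. What is shaped like the part that bears roll_mid but green is not meant.

How it is judged:
By the outcome, as a careful person would: the job done as asked, in the order asked, and still so for the second after the job is handed in, with the robot touching nothing.
It also fails if it takes over 102 s, if anything falls off the work surface, if the arm or the gripper's body presses on something with over 40 N, if the wrist force passes 120 N, or if a joint passes its speed limit or range.

### The arm

A 6-joint arm with a two-finger parallel gripper is mounted at the origin on the work surface; the furniture and walls round the work are solid. World frame = base frame: x ahead of the robot, y to its left, z up, the work surface at z = 0. Lengths are in m, angles in rad, forces in N, time in s.
With the tool pointing down it reaches from about 0.375 to 0.975 m from the base axis. Payload 3.8 kg.
Tool frame: the origin (TCP) lies where the fingers leave the gripper's body, on its centre line; the fingertips stand 73 mm ahead of it and the grasp point (between the pads) lies 54 mm ahead of it; z points along the fingers, y is the line along which they close (so a half turn about z gives the same grasp; the last joint's range is limited). The gripper opens to 85 mm and grips with 20 to 120 N. Pads are 22 mm wide; open, the fingers measure 114 mm over their backs; the gripper's body (76 mm by 85 mm) begins 54 mm behind the grasp point. The pads swing forward as they close: fully open they stand 13 mm farther back than shut.
Start: joints at [1.312, 0.264, 1.604, -0, 1.274, -0.037], TCP at [0.148, 0.658, 0.304] pointing down, gripper open.
Joint ranges: [-2.63, 2.63], [-0.94, 2.18], [0.31, 2.57], [-1.31, 4.45], [0, 2.66], [-2.55, 2.55]. Speed limits (rad/s): [2.57, 2.57, 3.14, 3.14, 3.14, 3.14].

### API

Orientations are given as a rotation vector (axis times angle).
In Python, from workcell import read_state, viewer, bot gives the robot as it stands.
- The arm moves only by the tool jog_arm, never from a script. Its argument "increments" is a list that holds one entry, the list of rows, each a list of 7 numbers: the shift along the tool's x, y, z in units of 30 mm (1.0 is 30 mm), then the turn, a rotation vector about the tool's x, y, z in units of 6 degrees (1.0 is 6 degrees), then the opening, from -1 (shut) to 1 (fully open). A call has exactly 5 rows; each row shifts and turns the commanded pose from where the row before left it, along the tool's axes as they then stand; what a row does not reach is not made up. A row lasts 1/12 s, in which the tool goes at most 41.7 mm and 7.16 degrees, less where a joint would pass 70% of its speed; a pose out of reach is approached as far as the arm can. A call is refused whole if a number of a shift passes 1 or a number of a turn 1, either way. A call with a gripper value outside its range is refused whole. The fingers move at their own pace and stop on an object; "force" is the grip in N (left out, the last holds). Time passes only in rows, so rows that do not move let the fingers close, or fill a call up. It gives the time, the measured TCP pose, the force, the opening and the grip force at its end, in the units of the state.
- read_state(): the state, without advancing time (a new reading comes with each control period).
- viewer.read_camera(name): name is "scene" or "top" or "wrist"; returns (picture, depth): 384x512x3 uint8, blue, green, red; 384x512 float32, m along the optical axis (not along the pixel's ray), 0 where there is no reading.
- viewer.camera_params(name): a dict with "fx", "fy", "cx", "cy" (pixels), "k1" (the pictures are not rectified: a ray, as slopes to the right and down, at radius r is drawn at 1 + k1 r^2 times it, then the intrinsics apply), "R" (3x3) and "t" (3): a world point X has camera coordinates R X + t; the wrist camera has in their place "hand_eye" (4x4, takes a point from camera to tool coordinates, whose origin is the TCP and whose axes are the flange's). Camera axes: x right, y down, z forward; pixel columns grow to the right and rows downward; lengths in m; the calibration is good to about 2 mm. A picture is of the moment at which its call begins: read the wrist's pose just before it. camera_params takes no time and is no camera call.
- bot.finish_job(): hands the job in; it is judged then, once.
The state is a dict: "time": time; "q": joint angles; "joint_vel": joint speeds; "joint_torque": joint torques, N m; "tool_pos": TCP position; "tcp_rot": TCP orientation; "wrist_force": force on the tool from outside, world axes, zero at the start; "torque": the same for the moment, N m; "width": opening from 0.0 (shut) to 1.0 (fully open); "grip_force": force on a finger pad.
Only numpy, scipy, OpenCV 4.12 (cv2) and the standard library are available. Lean on these libraries where they do the work, as an engineer would, in place of code of your own. Each camera call takes 0.05 s, during which the arm holds its last target. There are 200 camera calls.

## Working session

There is one attempt and no reset: what is moved stays moved. The work goes in short steps, Python scripts to look and compute and a tool call to move; the robot and the scene stay as the last step left them, time stands still between calls to the robot, and variables do not carry over. Pictures are saved under pics/ and viewed, at most 14 in all, crops included, and the job is handed in when it is done.

Besides the shell and the picture viewer there is one more tool, called after ">>>" as name(argument=value, ...), one argument or row to a line, values as JSON. jog_arm: Moves the arm, as the interface text tells. Its arguments: {"type":"object","properties":{"increments":{"type":"array","items":{"type":"array","items":{"type":"array","items":{"type":"number"}}}},"force":{"type":"number"}},"required":["increments"]}

```bash
mkdir -p pics; ls
python3 - <<'E'
from workcell import read_state, viewer
import cv2,numpy as np
s=read_state();print(s)
for n in("scene","top"):
    p,d=viewer.read_camera(n);cv2.imwrite(f"pics/{n}0.png",p);np.save(f"pics/{n}0.npy",d)
    print(n,viewer.camera_params(n))
print(viewer.camera_params("wrist"))
E
```

```text
pics
{'time': 0.0, 'q': array([ 1.31211429e+00,  2.64783786e-01,  1.60534087e+00,  3.51115448e-06,
        1.27370573e+00, -3.69214886e-02]), 'joint_vel': array([-1.38050594e-03, -9.22193818e-04,  4.78835886e-05, -5.77114582e-04,
       -1.79450017e-04,  5.28652676e-04]), 'joint_torque': array([-5.27933844e-04, -5.15095711e+01, -3.67323017e+01, -5.08600948e-07,
        1.25078540e-02,  2.70918537e-05]), 'tool_pos': array([0.1483377 , 0.65793099, 0.30255909]), 'tcp_rot': array([-0.34759188, -3.12196747,  0.00347555]), 'wrist_force': array([-0.00860442,  0.16199523, -0.4295723 ]), 'torque': array([0.03228713, 0.0306525 , 0.00053849]), 'grip_force': 0.0, 'width': 0.9960452479727415}
scene {'fx': 478.9886884515269, 'fy': 478.9886884515269, 'cx': 253.7119780501178, 'cy': 196.68378362792225, 'k1': -0.15704272192378665, 'R': array([[ 0.60608675, -0.79525514,  0.01510351],
       [-0.45339722, -0.36102399, -0.8149188 ],
       [ 0.65352109,  0.48706359, -0.57937832]]), 't': array([-0.36797675,  0.31111731,  1.25266193])}
top {'fx': 414.1054893424873, 'fy': 414.1054893424873, 'cx': 256.37593327611904, 'cy': 195.91876857154702, 'k1': -0.03883383243784016, 'R': array([[ 0.0208282 , -0.99953041, -0.02247551],
       [-0.98912676, -0.01732752, -0.14604114],
       [ 0.14558311,  0.0252729 , -0.98902317]]), 't': array([0.00866285, 0.59553229, 1.28139423])}
{'fx': 273.5477150832364, 'fy': 273.5477150832364, 'cx': 257.89147608932166, 'cy': 185.86392790133567, 'k1': -0.04468901414741954, 'hand_eye': array([[-6.03003825e-04, -9.65684753e-01, -2.59716371e-01,
         6.60284834e-02],
       [ 9.99999719e-01, -6.98146014e-04,  2.74088638e-04,
        -1.12353348e-03],
       [-4.46003168e-04, -2.59716133e-01,  9.65684903e-01,
        -7.02662688e-02],
       [ 0.00000000e+00,  0.00000000e+00,  0.00000000e+00,
         1.00000000e+00]])}
```

View pics/top0.png

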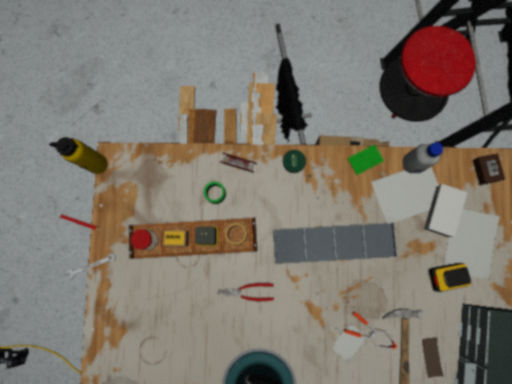

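View pics/scene0.png

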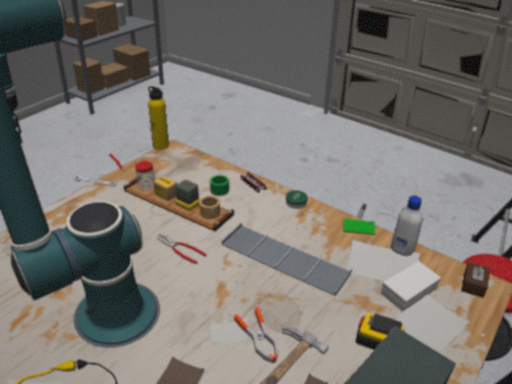

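Old rack, left to right: jar (143,239), carton (175,238), transformer (205,235), roll (235,233). The new rack spans (275..395, 224..262). I'll enlarge the top view.

```bash
cat > h.py <<'E'
import numpy as np,cv2
from workcell import read_state, viewer
from scipy.spatial.transform import Rotation as Ro
def rays(P,uv):
    K=np.array([[P['fx'],0,P['cx']],[0,P['fy'],P['cy']],[0,0,1]])
    n=cv2.undistortPoints(np.array(uv,float).reshape(-1,1,2),K,np.array([P['k1'],0,0,0])).reshape(-1,2)
    return np.c_[n,np.ones(len(n))]
def pose(P,s=None):   # camera->world R,t
    if 'R' in P: return P['R'].T,-P['R'].T@P['t']
    Rt=Ro.from_rotvec(s['tcp_rot']).as_matrix();H=P['hand_eye']
    return Rt@H[:3,:3],Rt@H[:3,3]+s['tool_pos']
def onz(P,uv,z,s=None):
    R,t=pose(P,s);w=rays(P,uv)@R.T
    return t+w*((z-t[2])/w[:,2])[:,None]
def cloud(P,d,s=None):
    v,u=np.mgrid[:d.shape[0],:d.shape[1]]
    R,t=pose(P,s);w=(rays(P,np.c_[u.ravel(),v.ravel()])*d.reshape(-1,1))@R.T+t
    w[d.ravel()==0]=np.nan
    return w.reshape(d.shape+(3,))
def proj(P,X,s=None):
    R,t=pose(P,s);c=(np.atleast_2d(X)-t)@R
    K=np.array([[P['fx'],0,P['cx']],[0,P['fy'],P['cy']],[0,0,1]])
    return cv2.projectPoints(c.reshape(-1,1,3),np.zeros(3),np.zeros(3),K,np.array([P['k1'],0,0,0]))[0].reshape(-1,2)
E
python3 - <<'E'
from h import *
p=cv2.imread('pics/top0.png');cv2.imwrite('pics/crop1.png',cv2.resize(p[200:280,115:275],None,fx=5,fy=5,interpolation=cv2.INTER_CUBIC))
cv2.imwrite('pics/crop2.png',cv2.resize(p[205:280,260:410],None,fx=5.3,fy=5.3,interpolation=cv2.INTER_CUBIC))
P=viewer.camera_params('top');d=np.load('pics/top0.npy');c=cloud(P,d)
for n,(u,v) in dict(jar=(143,239),carton=(175,238),tr=(205,235),ringcent=(235,233),ring=(227,233),nr=(290,240),bench=(200,275),tin=(293,160),wood=(190,252),hex=(238,161)).items(): print(n,np.round(np.nanmedian(c[v-1:v+2,u-1:u+2].reshape(-1,3),0),4))
print(np.nanmax(c[:,:200,2]))
E
```

```text
jar [0.4482 0.3598 0.1047]
carton [0.4548 0.2699 0.071 ]
tr [0.4648 0.1726 0.0946]
ringcent [0.4769 0.0873 0.0158]
ring [0.4742 0.1087 0.0626]
nr [ 0.4584 -0.0905  0.0106]
bench [0.3402 0.198  0.0009]
tin [ 0.7189 -0.0968  0.0291]
wood [0.4131 0.231  0.0154]
hex [0.7149 0.084  0.0198]
0.3515701442588077
```

View pics/crop1.png

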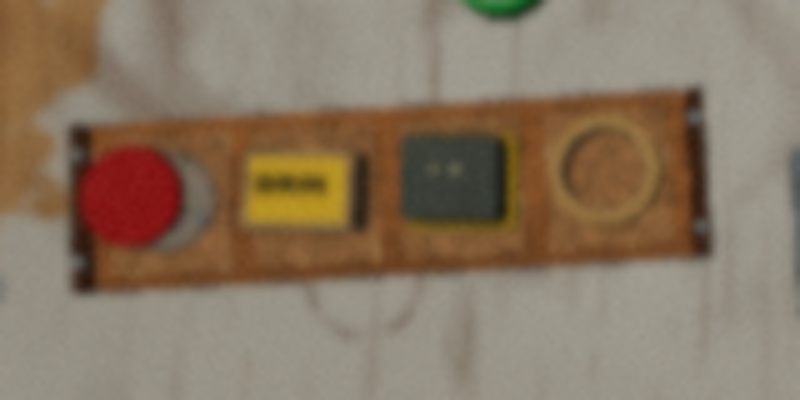

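View pics/crop2.png

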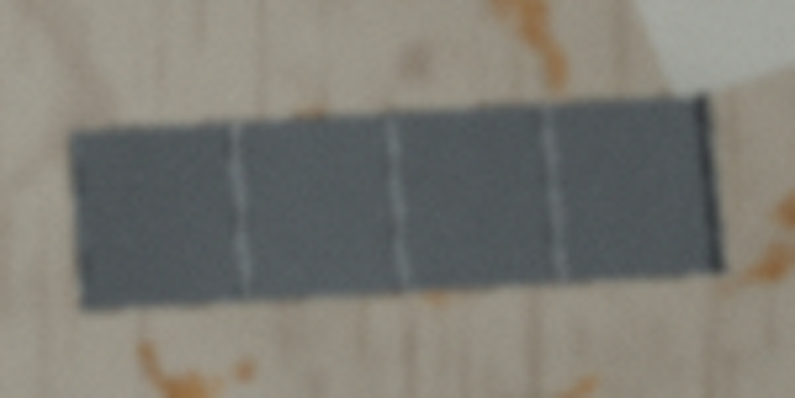

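The old row is confirmed: jar, carton, transformer, roll. In crop1 the rack corners are (72,127), (75,290), (708,255) and (702,90). In crop2 the new tray's corners are (70,132), (82,308), (722,270) and (707,97).

Run:
```python
from h import *
P=viewer.camera_params('top')
c1=lambda a:(np.array(a,float)+.5)/5-.5+[115,200]
c2=lambda a:(np.array(a,float)+.5)/5.3-.5+[260,205]
def rect(n,uv,z):
    w=onz(P,uv,z);c=w.mean(0);TL,TR,BR,BL=w
    ly=(TL-TR+BL-BR)[:2]; lx=(TL-BL+TR-BR)[:2]
    print(n,'c',c.round(4),'len y %.4f x %.4f'%(np.hypot(*ly)/2,np.hypot(*lx)/2),'yaw(y) %.3f yaw(x) %.3f'%(np.arctan2(-ly[0],ly[1]),np.arctan2(lx[1],lx[0])));return c,np.arctan2(-ly[0],ly[1])
o,yo=rect('old',c1([(72,127),(702,90),(708,255),(75,290)]),.024)
n,yn=rect('new',c2([(70,132),(707,97),(722,270),(82,308)]),.022)
rect('carton',c1([(245,152),(352,152),(350,228),(240,222)]),.071)
rect('tr',c1([(405,135),(503,137),(500,222),(402,218)]),.093)
print('roll',onz(P,c1([(603,168)]),.063),'jar',onz(P,c1([(131,196)]),.105))
for nm,c,y in(('old',o,yo),('new',n,yn)):
    for k in(142.5,47.5,-47.5,-142.5): print(nm,k,(c[:2]+k/1e3*np.array([-np.sin(y),np.cos(y)])).round(4))
s=read_state();print(Ro.from_rotvec(s['tcp_rot']).as_matrix().round(3),s['q'])
```

```text
old c [0.4589 0.2244 0.024 ] len y 0.4090 x 0.1054 yaw(y) 0.078 yaw(x) 0.070
new c [ 0.4522 -0.2311  0.022 ] len y 0.3856 x 0.1049 yaw(y) 0.075 yaw(x) 0.073
carton c [0.4568 0.2729 0.071 ] len y 0.0680 x 0.0452 yaw(y) -0.006 yaw(x) -0.000
tr c [0.4643 0.1727 0.093 ] len y 0.0601 x 0.0511 yaw(y) -0.010 yaw(x) 0.002
roll [[0.47384263 0.08315764 0.063     ]] jar [[0.44861562 0.3664981  0.105     ]]
old 142.5 [0.4478 0.3665]
old 47.5 [0.4552 0.2718]
old -47.5 [0.4625 0.1771]
old -142.5 [0.4699 0.0824]
new 142.5 [ 0.4415 -0.089 ]
new 47.5 [ 0.4486 -0.1837]
new -47.5 [ 0.4557 -0.2785]
new -142.5 [ 0.4629 -0.3732]
[[-0.975  0.22  -0.001]
 [ 0.22   0.975 -0.002]
 [ 0.    -0.002 -1.   ]] [ 1.31209737e+00  2.64677191e-01  1.60525765e+00 -4.50512866e-06
  1.27371323e+00 -3.68808379e-02]
```

>>> jog_arm(
  increments=[
    [[0,0,0,0,0,1,1],[0,0,0,0,0,1,1],[0,0,0,0,0,1,1],[0,0,0,0,0,1,1],[0,0,0,0,0,1,1]],
  ],
  force=40,
)

```text
time: 0.52
tool_pos: [0.1484, 0.6581, 0.3031]
tcp_rot: [1.152, 2.923, -0.002]
wrist_force: [0.9, -0.2, -0.0]
width: 1.002
grip_force: 0.0
```

>>> jog_arm(
  increments=[
    [[0,0,0,0,0,1,1],[0,0,0,0,0,1,1],[0,0,0,0,0,1,1],[0,0,0,0,0,1,1],[0,0,0,0,0,1,1]],
  ],
)

```text
time: 0.93
tool_pos: [0.1484, 0.6581, 0.303]
tcp_rot: [1.868, 2.525, -0.002]
wrist_force: [0.3, 0.4, 0.3]
width: 1.001
grip_force: 0.0
```

>>> jog_arm(
  increments=[
    [[0,0,0,0,0,1,1],[0,0,0,0,0,1,1],[0,0,0,0,0,0.88,1],[-1,0.57,0,0,0,0,1],[-1,0.57,0,0,0,0,1]],
  ],
)

```text
time: 1.35
tool_pos: [0.1821, 0.5984, 0.3026]
tcp_rot: [2.218, 2.224, -0.002]
wrist_force: [1.1, -0.9, 1.1]
width: 1.002
grip_force: 0.0
```

>>> jog_arm(
  increments=[
    [[-1,0.57,0,0,0,0,1],[-1,0.57,0,0,0,0,1],[-1,0.57,0,0,0,0,1],[-1,0.57,0,0,0,0,1],[-1,0.57,0,0,0,0,1]],
  ],
)

```text
time: 1.77
tool_pos: [0.2685, 0.4467, 0.3033]
tcp_rot: [2.221, 2.222, -0.001]
wrist_force: [0.6, -0.2, -0.5]
width: 0.999
grip_force: 0.0
```

>>> jog_arm(
  increments=[
    [[-1,0.57,0,0,0,0,1],[-1,0.57,0,0,0,0,1],[-1,0.57,0,0,0,0,1],[-1,0.57,0,0,0,0,1],[-1,0.57,0,0,0,0,1]],
  ],
)

```text
time: 2.18
tool_pos: [0.354, 0.2968, 0.3035]
tcp_rot: [-2.221, -2.222, 0.001]
wrist_force: [-0.3, 0.0, -0.0]
width: 1.005
grip_force: 0.0
```

>>> jog_arm(
  increments=[
    [[-1,0.57,0,0,0,0,1],[-1,0.57,0,0,0,0,1],[-1,0.57,0,0,0,0,1],[-1,0.57,0,0,0,0,1],[-1,0.57,0,0,0,0,1]],
  ],
)

```text
time: 2.6
tool_pos: [0.4395, 0.1468, 0.3036]
tcp_rot: [-2.221, -2.222, 0.0]
wrist_force: [0.2, 0.4, 0.7]
width: 1.001
grip_force: 0.0
```

>>> jog_arm(
  increments=[
    [[-1,0.57,0.5,0,0,0,1],[-1,0.57,0.5,0,0,0,1],[-0.13,0,1,0,0,0,1],[0,0,0,0,0,0,1],[0,0,0,0,0,0,1]],
  ],
)

```text
time: 3.02
tool_pos: [0.4719, 0.084, 0.2419]
tcp_rot: [-2.22, -2.217, 0.007]
wrist_force: [-0.1, 0.2, 0.9]
width: 1.004
grip_force: 0.0
```

```bash
cat > look.py <<'E'
from h import *
import sys
s=read_state();p,d=viewer.read_camera('wrist');P=viewer.camera_params('wrist')
cv2.imwrite('pics/%s.png'%sys.argv[1],p);np.savez('pics/%s.npz'%sys.argv[1],d=d,c=cloud(P,d,s),**s)
print(s['tool_pos'],s['q'].round(2),s['width'])
E
python3 look.py w1
```

```text
[0.47185093 0.08403123 0.24185694] [ 0.12 -0.06  2.08  0.    1.13  0.13] 1.0042651642816398
```

View pics/w1.png

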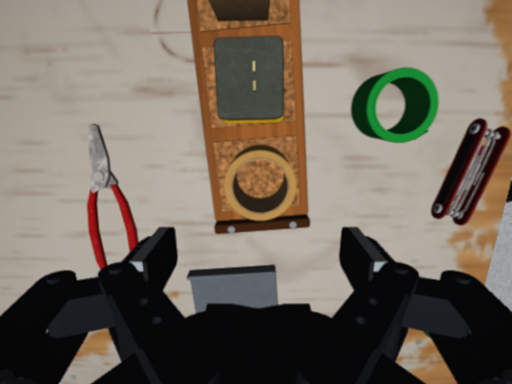

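The roll's ring is centred near (260,184), with the transformer above it at (250,78). The gripper is aligned across the rack. I'll refine the positions from the depth.

Run:
```python
from h import *
z=np.load('pics/w1.npz');c=z['c']
for n,(a,b),(u0,u1,v0,v1) in(('roll',(.055,.07),(210,310,135,230)),('tr',(.086,.1),(205,300,25,130))):
    q=c[v0:v1,u0:u1].reshape(-1,3);q=q[(q[:,2]>a)&(q[:,2]<b)]
    r=cv2.minAreaRect(q[:,:2].astype(np.float32)*1000);print(n,len(q),np.median(q[:,2]),r,np.percentile(q[:,:2],[1,99],0))
P=viewer.camera_params('wrist');s=dict(tool_pos=z['tool_pos'],tcp_rot=z['tcp_rot'])
print(onz(P,[(260,184)],.063,s))
```

```text
roll 1956 0.062361350099649854 ((471.1327819824219, 81.881591796875), (68.07186126708984, 68.54458618164062), 89.89046478271484) [[0.43812793 0.0488386 ]
 [0.50432652 0.11525223]]
tr 5522 0.09339707232405499 ((463.22125244140625, 173.55117797851562), (51.572452545166016, 60.541160583496094), 1.2022072076797485) [[0.43830422 0.14381527]
 [0.48856481 0.20270904]]
[[0.4721289 0.0835048 0.063    ]]
```

>>> jog_arm(
  increments=[
    [[-0.06,0,1,0,0,0,1],[0,0,1,0,0,0,1],[0,0,1,0,0,0,1],[0,0,1,0,0,0,1],[0,0,1,0,0,0,1]],
  ],
  force=30,
)

```text
time: 3.48
tool_pos: [0.475, 0.0844, 0.095]
tcp_rot: [2.217, 2.222, 0.006]
wrist_force: [-0.2, 0.7, 0.2]
width: 1.001
grip_force: 0.0
```

>>> jog_arm(
  increments=[
    [[0,0,0,0,0,0,-1],[0,0,0,0,0,0,-1],[0,0,0,0,0,0,-1],[0,0,0,0,0,0,-1],[0,0,0,0,0,0,-1]],
  ],
)

```text
time: 3.9
tool_pos: [0.4754, 0.0833, 0.0964]
tcp_rot: [2.219, 2.22, 0.006]
wrist_force: [0.6, 0.3, -1.7]
width: 0.795
grip_force: 37.1
```

>>> jog_arm(
  increments=[
    [[0,0,0,0,0,0,-1],[0,0,0,0,0,0,-1],[0,0,0,0,0,0,-1],[0,0,0,0,0,0,-1],[0,0,0,0,0,0,-1]],
  ],
)

```text
time: 4.32
tool_pos: [0.4735, 0.0827, 0.0939]
tcp_rot: [-2.221, -2.221, 0.0]
wrist_force: [-0.2, 0.0, -1.3]
width: 0.797
grip_force: 37.1
```

>>> jog_arm(
  increments=[
    [[0,0,-0.5,0,0,0,-1],[0,0,-1,0,0,0,-1],[0,0,-1,0,0,0,-1],[-0.7,0,-0.5,0,0,0,-1],[-1,-0.07,0,0,0,0,-1]],
  ],
)

```text
time: 4.73
tool_pos: [0.4748, 0.0327, 0.1886]
tcp_rot: [2.214, 2.221, 0.011]
wrist_force: [1.1, -1.3, -0.6]
width: 0.794
grip_force: 37.2
```

>>> jog_arm(
  increments=[
    [[-1,-0.2,0,0,0,0,-1],[-1,-0.2,0,0,0,0,-1],[-1,-0.2,0,0,0,0,-1],[-0.7,-0.2,0,0,0,0,-1],[-0.32,-0.2,0,0,0,0,-1]],
  ],
)

```text
time: 5.15
tool_pos: [0.441, -0.091, 0.1839]
tcp_rot: [2.223, 2.219, -0.001]
wrist_force: [0.4, 0.0, -1.0]
width: 0.795
grip_force: 37.2
```

>>> jog_arm(
  increments=[
    [[0,0,0.2,0,0,0,-1],[0,0,0.5,0,0,0,-1],[0,0,0.5,0,0,0,-1],[0,0,0,0,0,0,-1],[0,0,0,0,0,0,-1]],
  ],
)

```text
time: 5.57
tool_pos: [0.4405, -0.0877, 0.1467]
tcp_rot: [-2.218, -2.22, 0.002]
wrist_force: [0.6, -0.8, -1.0]
width: 0.798
grip_force: 37.2
```

```bash
python3 look.py w2
```

```text
[ 0.44050024 -0.08767619  0.14669716] [-0.25 -0.    2.22  0.    0.93 -0.25] 0.7978248969478494
```

View pics/w2.png

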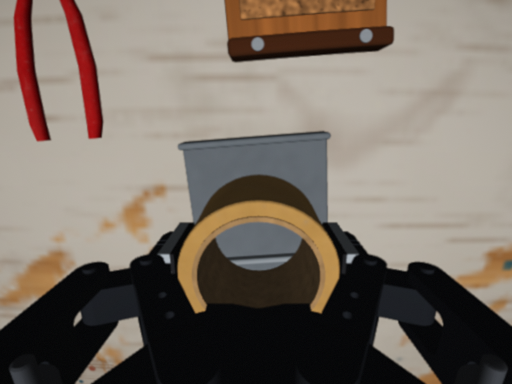

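The roll is held square. The tray's left wall is at (183,147) to (328,133), and the first rib's top shows through the ring at about (262,261).

Run:
```python
from h import *
z=np.load('pics/w2.npz');P=viewer.camera_params('wrist');s=dict(tool_pos=z['tool_pos'],tcp_rot=z['tcp_rot'])
w=onz(P,[(182,147),(329,133)],.022,s);print(w,'rib',onz(P,[(262,261)],.018,s))
y=np.arctan2(w[1,1]-w[0,1],w[1,0]-w[0,0]);e=np.array([-np.sin(y),np.cos(y)]);print(y,np.hypot(*(w[1]-w[0])[:2]))
c=w.mean(0)[:2]-e*.195
for k in(142.5,47.5,-47.5,-142.5):print(k,c+e*k/1e3)
```

```text
[[ 0.38515521 -0.04660734  0.022     ]
 [ 0.48947596 -0.03669709  0.022     ]] rib [[ 0.44275553 -0.13978897  0.018     ]]
0.09471367353812027 0.10479041692009936
142.5 [ 0.44228062 -0.09391691]
47.5 [ 0.45126497 -0.18849112]
-47.5 [ 0.46024932 -0.28306533]
-142.5 [ 0.46923368 -0.37763954]
```

>>> jog_arm(
  increments=[
    [[-0.1,0.05,0.6,0,0,0,-1],[0,0,0.6,0,0,0,-1],[0,0,0.4,0,0,0,-1],[0,0,0.1,0,0,0,-1],[0,0,0,0,0,0,-1]],
  ],
)

```text
time: 6.03
tool_pos: [0.4429, -0.0913, 0.0967]
tcp_rot: [-2.22, -2.222, 0.001]
wrist_force: [0.0, 0.4, -1.2]
width: 0.798
grip_force: 37.2
```

>>> jog_arm(
  increments=[
    [[0,0,0,0,0,0,-1],[0,0,0,0,0,0,-1],[0,0,0,0,0,0,-1],[0,0,0,0,0,0,-1],[0,0,0,0,0,0,-1]],
  ],
)

```text
time: 6.45
tool_pos: [0.4434, -0.0919, 0.0975]
tcp_rot: [2.22, 2.221, 0.001]
wrist_force: [-0.2, -0.2, -0.9]
width: 0.798
grip_force: 37.2
```

>>> jog_arm(
  increments=[
    [[0,0,0.1,0,0,0,-1],[0,0,0.1,0,0,0,-1],[0,0,0,0,0,0,-1],[0,0,0,0,0,0,-1],[0,0,0,0,0,0,-1]],
  ],
)

```text
time: 6.87
tool_pos: [0.4427, -0.0918, 0.0906]
tcp_rot: [-2.221, -2.221, 0.0]
wrist_force: [-0.3, -0.3, -1.1]
width: 0.794
grip_force: 37.2
```

>>> jog_arm(
  increments=[
    [[0,0,0.05,0,0,0,-1],[0,0,0,0,0,0,-1],[0,0,0,0,0,0,-1],[0,0,0,0,0,0,-1],[0,0,0,0,0,0,-1]],
  ],
)

```text
time: 7.28
tool_pos: [0.443, -0.0918, 0.0894]
tcp_rot: [2.221, 2.222, 0.0]
wrist_force: [0.6, 0.9, -1.1]
width: 0.795
grip_force: 37.2
```

>>> jog_arm(
  increments=[
    [[0,0,0.05,0,0,0,-1],[0,0,0,0,0,0,-1],[0,0,0,0,0,0,-1],[0,0,0,0,0,0,-1],[0,0,0,0,0,0,-1]],
  ],
)

```text
time: 7.7
tool_pos: [0.4432, -0.0918, 0.088]
tcp_rot: [2.221, 2.221, 0.0]
wrist_force: [0.8, 0.5, -1.1]
width: 0.792
grip_force: 37.3
```

>>> jog_arm(
  increments=[
    [[0,0,0.03,0,0,0,-1],[0,0,0,0,0,0,-1],[0,0,0,0,0,0,-1],[0,0,0,0,0,0,-1],[0,0,0,0,0,0,-1]],
  ],
)

```text
time: 8.12
tool_pos: [0.4432, -0.0919, 0.0879]
tcp_rot: [2.221, 2.222, -0.0]
wrist_force: [-0.9, 0.7, 7.0]
width: 0.794
grip_force: 38.0
```

>>> jog_arm(
  increments=[
    [[0,0,0,0,0,0,0.65],[0,0,0,0,0,0,0.8],[0,0,0,0,0,0,1],[0,0,0,0,0,0,1],[0,0,0,0,0,0,1]],
  ],
)

```text
time: 8.53
tool_pos: [0.4428, -0.0917, 0.0868]
tcp_rot: [-2.221, -2.221, 0.0]
wrist_force: [-0.9, 0.3, -0.8]
width: 0.998
grip_force: 0.0
```

>>> jog_arm(
  increments=[
    [[0,0,-0.4,0,0,0,1],[0,0,-1,0,0,0,1],[0,0,-1,0,0,0,1],[0,0,-1,0,0,0,1],[0.5,0,-1,0,0,0,1]],
  ],
)

```text
time: 8.95
tool_pos: [0.4428, -0.0779, 0.2202]
tcp_rot: [2.223, 2.219, -0.001]
wrist_force: [1.5, -0.6, -0.2]
width: 0.996
grip_force: 0.0
```

>>> jog_arm(
  increments=[
    [[1,0,-0.5,0,0,0,1],[1,0,0,0,0,0,1],[1,0.2,0,0,0,0,1],[1,0.2,0,0,0,0,1],[1,0.2,0,0,0,0,1]],
  ],
)

```text
time: 9.37
tool_pos: [0.4608, 0.0746, 0.2342]
tcp_rot: [2.221, 2.221, 0.001]
wrist_force: [0.6, 1.1, 0.2]
width: 1.0
grip_force: 0.0
```

>>> jog_arm(
  increments=[
    [[1,0.1,0,0,0,0,1],[1,0,0,0,0,0,1],[1,0,0,0,0,0,1],[0.3,0,0,0,0,0,1],[0,0,0,0,0,0,1]],
  ],
)

```text
time: 9.78
tool_pos: [0.4637, 0.1741, 0.2338]
tcp_rot: [-2.217, -2.225, 0.0]
wrist_force: [-0.7, -0.2, 0.1]
width: 0.999
grip_force: 0.0
```

```bash
python3 look.py w3
python3 - <<'E'
from h import *
P=viewer.camera_params('top');p,d=viewer.read_camera('top');cv2.imwrite('pics/top1.png',p)
c=cloud(P,d)
q=c[200:290,265:320].reshape(-1,3);q=q[(q[:,2]>.045)&(q[:,2]<.075)]
print('roll new',len(q),np.median(q[:,2]),cv2.minAreaRect(q[:,:2].astype(np.float32)*1000))
c=np.load('pics/w3.npz')['c']
for n,a,b in(('tr',.088,.1),('carton',.066,.076)):
    q=c[:250].reshape(-1,3);q=q[(q[:,2]>a)&(q[:,2]<b)&(q[:,0]<.52)&(q[:,0]>.41)&(abs(q[:,1]-(.173 if n=='tr' else .272))<.05)]
    print(n,len(q),np.median(q[:,2]),cv2.minAreaRect(q[:,:2].astype(np.float32)*1000))
E
```

```text
[0.46369558 0.17408471 0.23379249] [ 0.31 -0.02  2.06  0.    1.11  0.3 ] 0.9990702236612672
roll new 178 0.0569967425206237 ((445.72308349609375, -92.90593719482422), (65.23212432861328, 65.89190673828125), 0.37998735904693604)
tr 4425 0.09325742848179114 ((463.08233642578125, 174.15640258789062), (52.2609748840332, 59.76149368286133), 1.453386902809143)
carton 5653 0.07082695025771324 ((454.3385925292969, 271.247802734375), (49.894386291503906, 70.57542419433594), 0.15824781358242035)
```

View pics/w3.png

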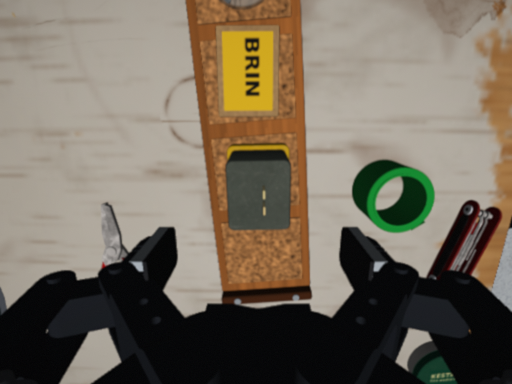

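The transformer sits under the gripper at (260,190) and the roll stands upright in its bay. Now I'll grasp the transformer.

>>> jog_arm(
  increments=[
    [[0,0,0.9,0,0,-0.24,1],[0,0,1,0,0,0,1],[0,0,1,0,0,0,1],[0,0,0.8,0,0,0,1],[0,0,0.2,0,0,0,1]],
  ],
  force=50,
)

```text
time: 10.3
tool_pos: [0.4607, 0.1696, 0.1128]
tcp_rot: [-2.193, -2.245, 0.012]
wrist_force: [-1.3, 0.2, -1.0]
width: 1.004
grip_force: 0.0
```

>>> jog_arm(
  increments=[
    [[0,0,0,0,0,0,1],[0,0,0,0,0,0,-1],[0,0,0,0,0,0,-1],[0,0,0,0,0,0,-1],[0,0,0,0,0,0,-1]],
  ],
)

```text
time: 10.72
tool_pos: [0.4654, 0.1725, 0.1192]
tcp_rot: [2.192, 2.248, 0.005]
wrist_force: [-0.8, -0.7, 4.9]
width: 0.628
grip_force: 54.5
```

>>> jog_arm(
  increments=[
    [[0,0,0,0,0,0,-1],[0,0,0,0,0,0,-1],[0,0,0,0,0,0,-1],[0,0,0,0,0,0,-1],[0,0,0,0,0,0,-1]],
  ],
)

```text
time: 11.13
tool_pos: [0.4654, 0.1725, 0.1192]
tcp_rot: [2.191, 2.248, 0.005]
wrist_force: [-0.6, -1.2, 6.1]
width: 0.626
grip_force: 54.5
```

>>> jog_arm(
  increments=[
    [[0,0,-0.3,0,0,0,-1],[0,0,-0.8,0,0,0,-1],[0,0,-1,0,0,-0.25,-1],[0,0,-1,0,0,-0.25,-1],[-0.5,0,-0.3,0,0,0,-1]],
  ],
)

```text
time: 11.55
tool_pos: [0.4671, 0.1594, 0.2242]
tcp_rot: [2.128, 2.307, 0.012]
wrist_force: [1.7, -0.7, -2.8]
width: 0.624
grip_force: 54.4
```

>>> jog_arm(
  increments=[
    [[-0.9,-0.1,0,0,0,0,-1],[-1,-0.1,0,0,0,0,-1],[-1,-0.1,0,0,0,0,-1],[-1,-0.15,0,0,0,0,-1],[-1,-0.15,0,0,0,0,-1]],
  ],
)

```text
time: 11.97
tool_pos: [0.4576, 0.0083, 0.2191]
tcp_rot: [-2.132, -2.307, 0.0]
wrist_force: [1.1, -0.8, -3.8]
width: 0.625
grip_force: 54.3
```

>>> jog_arm(
  increments=[
    [[-1,-0.15,0,0,0,0,-1],[-1,-0.15,0,0,0,0,-1],[-1,-0.15,0,0,0,0,-1],[-1,-0.15,0,0,0,0,-1],[-1,-0.15,0,0,0,0,-1]],
  ],
)

```text
time: 12.38
tool_pos: [0.4468, -0.143, 0.2191]
tcp_rot: [-2.133, -2.306, -0.0]
wrist_force: [0.1, 0.1, -3.3]
width: 0.629
grip_force: 54.3
```

>>> jog_arm(
  increments=[
    [[-0.8,-0.12,0,0,0,0,-1],[-0.5,0,0,0,0,0,-1],[-0.2,0,0,0,0,0,-1],[0,0,0,0,0,0,-1],[0,0,0,0,0,0,-1]],
  ],
)

```text
time: 12.8
tool_pos: [0.4473, -0.1865, 0.2188]
tcp_rot: [-2.133, -2.305, -0.001]
wrist_force: [-0.4, -0.7, -4.4]
width: 0.625
grip_force: 54.3
```

```bash
python3 look.py w4
```

```text
[ 0.44729616 -0.18654182  0.21882604] [-0.45 -0.03  2.09  0.    1.08 -0.52] 0.6249781975043233
```

View pics/w4.png

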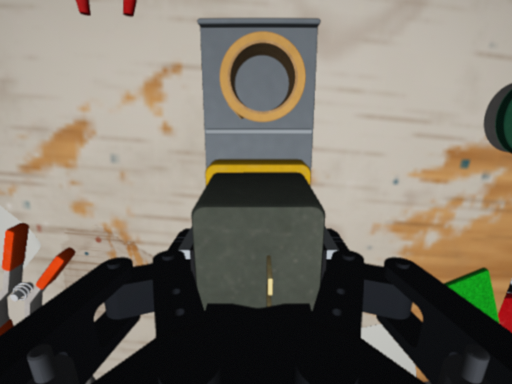

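The transformer is held square. The roll is in the leftmost bay, the tray's outer wall runs (199,20) to (320,20), the first rib is at row 130, and the tray sides run x = 205 to 313.

Run:
```python
from h import *
z=np.load('pics/w4.npz');P=viewer.camera_params('wrist');s=dict(tool_pos=z['tool_pos'],tcp_rot=z['tcp_rot'])
w=onz(P,[(199,20),(320,20)],.022,s);r=onz(P,[(206,130),(313,130)],.018,s)
print('wall',w,w.mean(0),'rib',r,r.mean(0))
e=(w-r).mean(0)[:2];print('yaw',np.arctan2(-e[0],e[1]),np.hypot(*e),'yawx',[np.arctan2(q[1,1]-q[0,1],q[1,0]-q[0,0]) for q in(w,r)])
print('roll',onz(P,[(262,76)],.058,s), 'base edge of tr', onz(P,[(206,170),(310,168)],.115+.02,s))
g=(cv2.imread('pics/w4.png'))
c=z['c'][20:125,205:315].reshape(-1,3);q=c[(c[:,2]>.045)&(c[:,2]<.07)];print('roll d',np.median(q[:,2]),cv2.minAreaRect(q[:,:2].astype(np.float32)*1000)[:2])
```

```text
wall [[ 0.38341413 -0.04597815  0.022     ]
 [ 0.49015377 -0.037768    0.022     ]] [ 0.43678395 -0.04187308  0.022     ] rib [[ 0.39222472 -0.14208502  0.018     ]
 [ 0.49638271 -0.13409144  0.018     ]] [ 0.44430371 -0.13808823  0.018     ]
yaw 0.0779971513834699 0.09650856248064686 yawx [np.float64(0.07676639222404562), np.float64(0.07659458357936458)]
roll [[ 0.44258271 -0.09343061  0.058     ]] base edge of tr [[ 0.41417504 -0.15619841  0.135     ]
 [ 0.47369958 -0.15046109  0.135     ]]
roll d 0.05742926466832543 ((443.0296325683594, -94.98784637451172), (68.37681579589844, 68.67223358154297))
```

>>> jog_arm(
  increments=[
    [[0,0,0.8,0,0,0,-1],[0,0.02,0.8,0,0,0,-1],[0,0,0.8,0,0,0,-1],[0,0,0.6,0,0,0,-1],[0,0,0.2,0,0,0,-1]],
  ],
)

```text
time: 13.27
tool_pos: [0.4461, -0.1846, 0.1198]
tcp_rot: [-2.127, -2.303, 0.002]
wrist_force: [-1.8, 0.7, -4.2]
width: 0.623
grip_force: 54.0
```

>>> jog_arm(
  increments=[
    [[0,0,0.1,0,0,0,-1],[0,0,0,0,0,0,-1],[0,0,0,0,0,0,-1],[0,0,0,0,0,0,-1],[0,0,0,0,0,0,-1]],
  ],
)

```text
time: 13.68
tool_pos: [0.4493, -0.1874, 0.1214]
tcp_rot: [2.132, 2.304, 0.001]
wrist_force: [0.5, -0.3, -4.7]
width: 0.629
grip_force: 54.0
```

>>> jog_arm(
  increments=[
    [[0,0,0.1,0,0,0,-1],[0,0,0.05,0,0,0,-1],[0,0,0,0,0,0,-1],[0,0,0,0,0,0,-1],[0,0,0,0,0,0,-1]],
  ],
)

```text
time: 14.1
tool_pos: [0.4482, -0.1871, 0.1154]
tcp_rot: [-2.133, -2.306, 0.0]
wrist_force: [-0.6, 1.0, -5.3]
width: 0.624
grip_force: 54.0
```

>>> jog_arm(
  increments=[
    [[0,0,0.05,0,0,0,-1],[0,0,0,0,0,0,-1],[0,0,0,0,0,0,-1],[0,0,0,0,0,0,-1],[0,0,0,0,0,0,-1]],
  ],
)

```text
time: 14.52
tool_pos: [0.4485, -0.1873, 0.1142]
tcp_rot: [2.133, 2.306, 0.0]
wrist_force: [-0.2, -1.1, -0.7]
width: 0.628
grip_force: 54.2
```

>>> jog_arm(
  increments=[
    [[0,0,0,0,0,0,0.35],[0,0,0,0,0,0,0.6],[0,0,0,0,0,0,1],[0,0,0,0,0,0,1],[0,0,0,0,0,0,1]],
  ],
)

```text
time: 14.93
tool_pos: [0.4484, -0.1871, 0.1141]
tcp_rot: [2.133, 2.306, 0.0]
wrist_force: [-0.5, -1.9, -0.2]
width: 1.001
grip_force: 0.0
```

>>> jog_arm(
  increments=[
    [[0,0,-0.4,0,0,0,1],[0,0,-1,0,0,0,1],[0,0,-1,0,0,0,1],[0,0,-1,0,0,0,1],[0,0,-0.6,0,0,0.745,1]],
  ],
)

```text
time: 15.35
tool_pos: [0.4494, -0.1876, 0.2375]
tcp_rot: [2.219, 2.218, 0.002]
wrist_force: [0.8, -0.2, 0.6]
width: 0.999
grip_force: 0.0
```

>>> jog_arm(
  increments=[
    [[0.6,0.19,0,0,0,0,1],[1,0,0,0,0,0,1],[1,0,0,0,0,0,1],[1,0,0,0,0,0,1],[1,0,0,0,0,0,1]],
  ],
)

```text
time: 15.77
tool_pos: [0.4538, -0.0479, 0.2342]
tcp_rot: [2.222, 2.22, 0.001]
wrist_force: [0.6, 0.5, -0.2]
width: 1.002
grip_force: 0.0
```

>>> jog_arm(
  increments=[
    [[1,0,0,0,0,0,1],[1,0,0,0,0,0,1],[1,0,0,0,0,0,1],[1,0,0,0,0,0,1],[1,0,0,0,0,0,1]],
  ],
)

```text
time: 16.18
tool_pos: [0.4537, 0.1024, 0.2341]
tcp_rot: [2.222, 2.221, 0.001]
wrist_force: [0.8, 0.2, -0.9]
width: 1.001
grip_force: 0.0
```

>>> jog_arm(
  increments=[
    [[1,0,0,0,0,0,1],[1,0,0,0,0,0,1],[1,0,0,0,0,0,1],[1,0,0,0,0,0,1],[1,0,0,0,0,0,1]],
  ],
)

```text
time: 16.6
tool_pos: [0.4537, 0.2525, 0.234]
tcp_rot: [2.221, 2.221, 0.0]
wrist_force: [1.1, -0.7, -1.2]
width: 1.004
grip_force: 0.0
```

>>> jog_arm(
  increments=[
    [[0.5,0,0,0,0,0,1],[0.2,0,0,0,0,0,1],[0,0,0,0,0,0,1],[0,0,0,0,0,0,1],[0,0,0,0,0,0,1]],
  ],
)

```text
time: 17.02
tool_pos: [0.454, 0.2709, 0.2338]
tcp_rot: [2.223, 2.22, -0.001]
wrist_force: [-0.4, 0.5, 0.5]
width: 1.001
grip_force: 0.0
```

```bash
python3 look.py w5
python3 - <<'E'
from h import *
P=viewer.camera_params('top');p,d=viewer.read_camera('top');cv2.imwrite('pics/top2.png',cv2.resize(p[190:290,110:410],None,fx=2.6,fy=2.6))
c=cloud(P,d)
for n,a,b,u0,u1 in(('roll',.045,.075,265,310),('tr',.08,.11,300,350)):
    q=c[200:290,u0:u1].reshape(-1,3);q=q[(q[:,2]>a)&(q[:,2]<b)]
    print(n,len(q),np.median(q[:,2]),cv2.minAreaRect(q[:,:2].astype(np.float32)*1000))
c=np.load('pics/w5.npz')['c']
for n,a,b,y in(('carton',.066,.076,.271),('jar',.1,.11,.366)):
    q=c[:260].reshape(-1,3);q=q[(q[:,2]>a)&(q[:,2]<b)&(q[:,0]<.52)&(q[:,0]>.40)&(abs(q[:,1]-y)<.05)]
    print(n,len(q),np.median(q[:,2]),cv2.minAreaRect(q[:,:2].astype(np.float32)*1000))
E
```

```text
[0.45397367 0.27087497 0.23378241] [ 0.49  0.04  1.99 -0.    1.11  0.49] 1.0006724457771923
roll 178 0.05735062835778815 ((445.7743835449219, -92.70770263671875), (65.23631286621094, 65.69044494628906), 0.6437965631484985)
tr 343 0.08792261392430722 ((449.53875732421875, -184.1061248779297), (51.64582443237305, 61.16854476928711), 1.188969373703003)
carton 4279 0.07069448120380348 ((454.00140380859375, 271.57232666015625), (50.102996826171875, 70.13851165771484), 0.4532366394996643)
jar 6816 0.1051134442393735 ((446.87554931640625, 366.134521484375), (61.642723083496094, 61.42241287231445), 44.29452896118164)
```

View pics/w5.png

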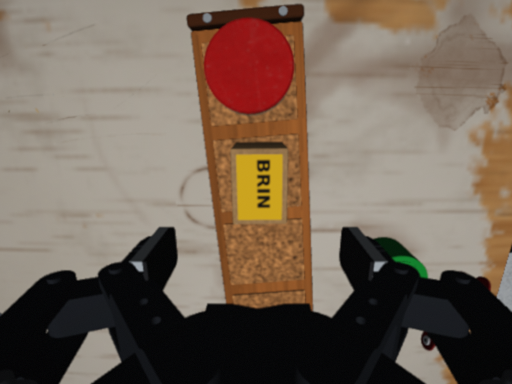

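The carton is centred under the gripper at (260,186) and the jar lid is at (249,65), clear of the gripper body. Now I'll grasp the carton.

>>> jog_arm(
  increments=[
    [[0,0,1,0,0,0,1],[0,0,1,0,0,0,1],[0,0,1,0,0,0,1],[0,0,1,0,0,0,1],[0,0,0.6,0,0,0,1]],
  ],
)

```text
time: 17.53
tool_pos: [0.4526, 0.27, 0.093]
tcp_rot: [-2.223, -2.219, 0.006]
wrist_force: [-0.3, -0.7, -0.1]
width: 1.0
grip_force: 0.0
```

>>> jog_arm(
  increments=[
    [[0,0,0,0,0,0,1],[0,0,0,0,0,0,1],[0,0,0,0,0,0,-1],[0,0,0,0,0,0,-1],[0,0,0,0,0,0,-1]],
  ],
)

```text
time: 17.95
tool_pos: [0.4555, 0.2725, 0.098]
tcp_rot: [2.221, 2.22, 0.006]
wrist_force: [-0.6, 0.4, 0.3]
width: 0.602
grip_force: 0.0
```

>>> jog_arm(
  increments=[
    [[0,0,0,0,0,0,-1],[0,0,0,0,0,0,-1],[0,0,0,0,0,0,-1],[0,0,0,0,0,0,-1],[0,0,0,0,0,0,-1]],
  ],
)

```text
time: 18.37
tool_pos: [0.4555, 0.2726, 0.0981]
tcp_rot: [2.221, 2.22, 0.005]
wrist_force: [-0.3, -0.8, 7.1]
width: 0.58
grip_force: 53.5
```

>>> jog_arm(
  increments=[
    [[0,0,-0.5,0,0,0,-1],[0,0,-1,0,0,0,-1],[0,0,-1,0,0,0,-1],[0,0,-1,0,0,-0.37,-1],[0,0,-1,0,0,-0.37,-1]],
  ],
)

```text
time: 18.78
tool_pos: [0.4533, 0.2716, 0.2319]
tcp_rot: [-2.132, -2.307, 0.002]
wrist_force: [-0.2, -0.4, -3.3]
width: 0.581
grip_force: 52.9
```

>>> jog_arm(
  increments=[
    [[-0.6,0,0,0,0,0,-1],[-1,-0.08,0,0,0,0,-1],[-1,-0.08,0,0,0,0,-1],[-1,-0.08,0,0,0,0,-1],[-1,-0.08,0,0,0,0,-1]],
  ],
)

```text
time: 19.2
tool_pos: [0.4542, 0.1324, 0.2308]
tcp_rot: [-2.133, -2.306, 0.001]
wrist_force: [-0.0, 0.6, -3.4]
width: 0.576
grip_force: 53.1
```

>>> jog_arm(
  increments=[
    [[-1,-0.08,0,0,0,0,-1],[-1,-0.08,0,0,0,0,-1],[-1,-0.08,0,0,0,0,-1],[-1,-0.08,0,0,0,0,-1],[-1,-0.08,0,0,0,0,-1]],
  ],
)

```text
time: 19.62
tool_pos: [0.4539, -0.0181, 0.2308]
tcp_rot: [-2.134, -2.306, 0.0]
wrist_force: [0.8, 0.0, -4.0]
width: 0.577
grip_force: 53.1
```

>>> jog_arm(
  increments=[
    [[-1,-0.08,0,0,0,0,-1],[-1,-0.08,0,0,0,0,-1],[-1,-0.08,0,0,0,0,-1],[-1,-0.08,0,0,0,0,-1],[-1,-0.08,0,0,0,0,-1]],
  ],
)

```text
time: 20.03
tool_pos: [0.4535, -0.1685, 0.2307]
tcp_rot: [-2.134, -2.305, 0.0]
wrist_force: [0.3, 0.3, -3.6]
width: 0.577
grip_force: 53.1
```

>>> jog_arm(
  increments=[
    [[-1,-0.08,0,0,0,0,-1],[-1,-0.08,0,0,0,0,-1],[-1,-0.08,0,0,0,0,-1],[-0.8,-0.06,0,0,0,0,-1],[0,0,0,0,0,0,-1]],
  ],
)

```text
time: 20.45
tool_pos: [0.4539, -0.2857, 0.2311]
tcp_rot: [2.136, 2.301, -0.003]
wrist_force: [0.5, -0.2, -3.1]
width: 0.582
grip_force: 53.0
```

>>> jog_arm(
  increments=[
    [[0,0,0,0,0,0,-1],[0,0,0,0,0,0,-1],[0,0,0,0,0,0,-1],[0,0,0,0,0,0,-1],[0,0,0,0,0,0,-1]],
  ],
)

```text
time: 20.87
tool_pos: [0.4542, -0.2807, 0.2309]
tcp_rot: [-2.132, -2.307, -0.0]
wrist_force: [-0.7, -0.8, -4.1]
width: 0.582
grip_force: 53.0
```

```bash
python3 look.py w6
```

```text
[ 0.45417858 -0.28068715  0.23093017] [-0.6   0.06  1.98  0.    1.1  -0.68] 0.5815929785729529
```

View pics/w6.png

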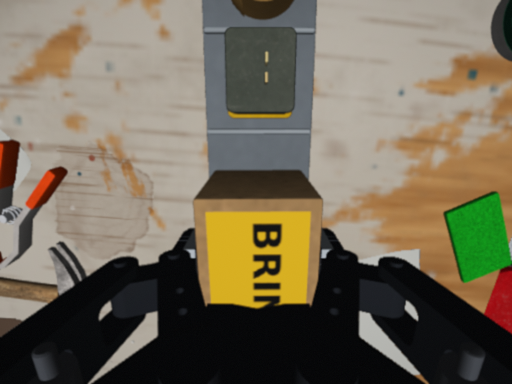

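The carton is held square and the transformer stands in the middle of its bay. The ribs are at rows 30 and 131.

Run:
```python
from h import *
z=np.load('pics/w6.npz');P=viewer.camera_params('wrist');s=dict(tool_pos=z['tool_pos'],tcp_rot=z['tcp_rot'])
a=onz(P,[(204,30),(316,30)],.018,s).mean(0);r=onz(P,[(207,131),(312,131)],.018,s).mean(0)
print(a,r,np.hypot(*(a-r)[:2]));e=np.array([-.078,.997])
for k in(47.5,142.5):print(r[:2]-e*k/1e3, 'from first',a[:2]-e*(k+95)/1e3)
c=z['c'][:130].reshape(-1,3);q=c[(c[:,2]>.08)&(c[:,2]<.1)];print('tr',np.median(q[:,2]),cv2.minAreaRect(q[:,:2].astype(np.float32)*1000))
```

```text
[ 0.44442802 -0.14005546  0.018     ] [ 0.45142474 -0.23411804  0.018     ] 0.09432243497373605
[ 0.45512974 -0.28147554] from first [ 0.45554302 -0.28212796]
[ 0.46253974 -0.37619054] from first [ 0.46295302 -0.37684296]
tr 0.08837082286889848 ((447.7308044433594, -185.99951171875), (52.03687286376953, 59.49680709838867), 4.501908302307129)
```

>>> jog_arm(
  increments=[
    [[0,0.03,1,0,0,0,-1],[0,0,1,0,0,0,-1],[0,0,1,0,0,0,-1],[0,0,0.8,0,0,0,-1],[0,0,0.5,0,0,0,-1]],
  ],
)

```text
time: 21.33
tool_pos: [0.4537, -0.2801, 0.0991]
tcp_rot: [-2.13, -2.303, 0.001]
wrist_force: [-0.5, 0.1, -3.7]
width: 0.575
grip_force: 53.0
```

>>> jog_arm(
  increments=[
    [[0,0,0.1,0,0,0,-1],[0,0,0,0,0,0,-1],[0,0,0,0,0,0,-1],[0,0,0,0,0,0,-1],[0,0,0,0,0,0,-1]],
  ],
)

```text
time: 21.75
tool_pos: [0.4563, -0.2824, 0.1008]
tcp_rot: [2.132, 2.303, 0.001]
wrist_force: [-0.8, -0.8, -2.9]
width: 0.575
grip_force: 52.9
```

>>> jog_arm(
  increments=[
    [[0,0,0.1,0,0,0,-1],[0,0,0.07,0,0,0,-1],[0,0,0,0,0,0,-1],[0,0,0,0,0,0,-1],[0,0,0,0,0,0,-1]],
  ],
)

```text
time: 22.17
tool_pos: [0.455, -0.2816, 0.0938]
tcp_rot: [-2.134, -2.305, 0.0]
wrist_force: [0.4, -0.3, -3.2]
width: 0.582
grip_force: 52.9
```

>>> jog_arm(
  increments=[
    [[0,0,0.05,0,0,0,-1],[0,0,0,0,0,0,-1],[0,0,0,0,0,0,-1],[0,0,0,0,0,0,-1],[0,0,0,0,0,0,-1]],
  ],
)

```text
time: 22.58
tool_pos: [0.4553, -0.2819, 0.0932]
tcp_rot: [2.134, 2.305, 0.0]
wrist_force: [-3.3, 2.3, 5.5]
width: 0.576
grip_force: 53.9
```

>>> jog_arm(
  increments=[
    [[0,0,0,0,0,0,0.3],[0,0,0,0,0,0,0.6],[0,0,0,0,0,0,1],[0,0,0,0,0,0,1],[0,0,0,0,0,0,1]],
  ],
)

```text
time: 23.0
tool_pos: [0.4552, -0.2817, 0.0923]
tcp_rot: [2.134, 2.305, 0.0]
wrist_force: [0.5, 0.0, -0.5]
width: 0.997
grip_force: 0.0
```

>>> jog_arm(
  increments=[
    [[0,0,-0.7,0,0,0,1],[0,0,-1,0,0,0,1],[0,0,-1,0,0,0,1],[0,0,-1,0,0,0,1],[0,0,-1,0,0,0.745,1]],
  ],
)

```text
time: 23.42
tool_pos: [0.4549, -0.2815, 0.2345]
tcp_rot: [-2.223, -2.22, 0.0]
wrist_force: [-0.0, -0.1, 0.4]
width: 0.997
grip_force: 0.0
```

>>> jog_arm(
  increments=[
    [[0.6,-0.08,0,0,0,0,1],[1,-0.1,0,0,0,0,1],[1,-0.1,0,0,0,0,1],[1,0,0,0,0,0,1],[1,0,0,0,0,0,1]],
  ],
)

```text
time: 23.83
tool_pos: [0.4464, -0.1425, 0.2334]
tcp_rot: [2.223, 2.219, 0.0]
wrist_force: [-0.4, 0.2, 0.6]
width: 0.999
grip_force: 0.0
```

>>> jog_arm(
  increments=[
    [[1,0,0,0,0,0,1],[1,0,0,0,0,0,1],[1,0,0,0,0,0,1],[1,0,0,0,0,0,1],[1,0,0,0,0,0,1]],
  ],
)

```text
time: 24.25
tool_pos: [0.4466, 0.0078, 0.2335]
tcp_rot: [2.222, 2.22, 0.001]
wrist_force: [1.5, 0.5, 0.5]
width: 1.002
grip_force: 0.0
```

>>> jog_arm(
  increments=[
    [[1,0,0,0,0,0,1],[1,0,0,0,0,0,1],[1,0,0,0,0,0,1],[1,0,0,0,0,0,1],[1,0,0,0,0,0,1]],
  ],
)

```text
time: 24.67
tool_pos: [0.4468, 0.1579, 0.2334]
tcp_rot: [2.222, 2.221, 0.001]
wrist_force: [1.5, -0.4, -0.2]
width: 0.996
grip_force: 0.0
```

>>> jog_arm(
  increments=[
    [[1,0,0,0,0,0,1],[1,0,0,0,0,0,1],[1,0,0,0,0,0,1],[1,0,0,0,0,0,1],[1,0,0,0,0,0,1]],
  ],
)

```text
time: 25.08
tool_pos: [0.4468, 0.3079, 0.2333]
tcp_rot: [2.222, 2.221, 0.0]
wrist_force: [0.2, -0.5, 0.4]
width: 1.001
grip_force: 0.0
```

>>> jog_arm(
  increments=[
    [[1,0,0,0,0,0,1],[0.8,0,0,0,0,0,1],[0.2,0,0,0,0,0,1],[0,0,0,0,0,0,1],[0,0,0,0,0,0,1]],
  ],
)

```text
time: 25.5
tool_pos: [0.4469, 0.366, 0.2329]
tcp_rot: [2.221, 2.221, -0.002]
wrist_force: [-0.9, -0.0, -0.7]
width: 0.999
grip_force: 0.0
```

```bash
python3 look.py w7
python3 - <<'E'
from h import *
P=viewer.camera_params('top');p,d=viewer.read_camera('top');cv2.imwrite('pics/top3.png',p)
c=cloud(P,d)
for n,a,b,u0,u1 in(('tr',.08,.11,300,340),('carton',.055,.075,335,372)):
    q=c[200:290,u0:u1].reshape(-1,3);q=q[(q[:,2]>a)&(q[:,2]<b)]
    print(n,len(q),np.median(q[:,2]),cv2.minAreaRect(q[:,:2].astype(np.float32)*1000))
c=np.load('pics/w7.npz')['c']
q=c[:260].reshape(-1,3);q=q[(q[:,2]>.1)&(q[:,2]<.11)&(abs(q[:,1]-.366)<.05)]
print(len(q),np.median(q[:,2]),cv2.minAreaRect(q[:,:2].astype(np.float32)*1000))
E
```

```text
[0.44693833 0.36595399 0.23294462] [ 0.64  0.14  1.89 -0.    1.12  0.64] 0.9988536718261555
tr 342 0.08817436146727042 ((449.835693359375, -184.161865234375), (51.58396530151367, 60.31608581542969), 2.6817541122436523)
carton 381 0.06520568235749247 ((457.41290283203125, -282.0587158203125), (50.17074203491211, 73.35501861572266), 4.717173099517822)
4938 0.10499845938337479 ((446.6343078613281, 366.58721923828125), (61.54351043701172, 61.64744186401367), 18.061243057250977)
```

>>> jog_arm(
  increments=[
    [[0,0,0.9,0,0,0,1],[0,0,1,0,0,0,1],[0,0,1,0,0,0,1],[0,0,0.7,0,0,0,1],[0,0,0.3,0,0,0,1]],
  ],
)

```text
time: 26.02
tool_pos: [0.4454, 0.3634, 0.1128]
tcp_rot: [-2.224, -2.218, 0.01]
wrist_force: [-0.8, -0.9, -0.4]
width: 0.997
grip_force: 0.0
```

>>> jog_arm(
  increments=[
    [[0,0,0,0,0,0,1],[0,0,0,0,0,0,1],[0,0,0,0,0,0,-1],[0,0,0,0,0,0,-1],[0,0,0,0,0,0,-1]],
  ],
)

```text
time: 26.43
tool_pos: [0.4484, 0.3673, 0.119]
tcp_rot: [2.222, 2.22, 0.006]
wrist_force: [-1.0, -0.3, 6.5]
width: 0.761
grip_force: 53.3
```

>>> jog_arm(
  increments=[
    [[0,0,0,0,0,0,-1],[0,0,0,0,0,0,-1],[0,0,0,0,0,0,-1],[0,0,0,0,0,0,-1],[0,0,0,0,0,0,-1]],
  ],
)

```text
time: 26.85
tool_pos: [0.4484, 0.3673, 0.119]
tcp_rot: [2.222, 2.22, 0.006]
wrist_force: [-0.7, -1.5, 7.0]
width: 0.765
grip_force: 53.4
```

>>> jog_arm(
  increments=[
    [[0,0,-0.5,0,0,0,-1],[0,0,-1,0,0,0,-1],[0,0,-1,0,0,0,-1],[0,0,-1,0,0,0,-1],[0,0,-0.5,0,0,0,-1]],
  ],
)

```text
time: 27.27
tool_pos: [0.4485, 0.3674, 0.2411]
tcp_rot: [2.221, 2.22, 0.01]
wrist_force: [0.9, -0.1, -2.1]
width: 0.764
grip_force: 53.0
```

>>> jog_arm(
  increments=[
    [[-0.6,0,-0.3,0,0,0,-1],[-1,0,0,0,0,0,-1],[-1,0,0,0,0,0,-1],[-1,0,0,0,0,0,-1],[-1,0,0,0,0,0,-1]],
  ],
)

```text
time: 27.68
tool_pos: [0.4467, 0.2272, 0.2458]
tcp_rot: [2.221, 2.221, 0.001]
wrist_force: [0.7, -0.2, -4.1]
width: 0.764
grip_force: 53.1
```

>>> jog_arm(
  increments=[
    [[-1,0,0,0,0,0,-1],[-1,0,0,0,0,0,-1],[-1,0,0,0,0,0,-1],[-1,0,0,0,0,0,-1],[-1,0,0,0,0,0,-1]],
  ],
)

```text
time: 28.1
tool_pos: [0.4465, 0.077, 0.2458]
tcp_rot: [2.221, 2.22, 0.001]
wrist_force: [0.0, -0.7, -3.1]
width: 0.763
grip_force: 53.1
```

>>> jog_arm(
  increments=[
    [[-1,0,0,0,0,0,-1],[-1,0,0,0,0,0,-1],[-1,0,0,0,0,0,-1],[-1,0,0,0,0,0,-1],[-1,0,0,0,0,0,-1]],
  ],
)

```text
time: 28.52
tool_pos: [0.4464, -0.073, 0.2458]
tcp_rot: [2.221, 2.22, 0.001]
wrist_force: [1.5, 0.5, -3.9]
width: 0.761
grip_force: 53.1
```

>>> jog_arm(
  increments=[
    [[-1,0.1,0,0,0,0,-1],[-1,0.1,0,0,0,0,-1],[-1,0.1,0,0,0,0,-1],[-1,0.1,0,0,0,0,-1],[-1,0.08,0,0,0,0,-1]],
  ],
)

```text
time: 28.93
tool_pos: [0.4609, -0.2231, 0.2458]
tcp_rot: [2.222, 2.22, 0.0]
wrist_force: [1.1, 0.3, -3.3]
width: 0.764
grip_force: 53.1
```

>>> jog_arm(
  increments=[
    [[-1,0,0,0,0,0,-1],[-1,0,0,0,0,0,-1],[-1,0,0,0,0,0,-1],[-1,0,0,0,0,0,-1],[-1,0,0,0,0,0,-1]],
  ],
)

```text
time: 29.35
tool_pos: [0.4606, -0.373, 0.2456]
tcp_rot: [2.222, 2.22, -0.0]
wrist_force: [0.6, 1.0, -3.3]
width: 0.763
grip_force: 53.1
```

>>> jog_arm(
  increments=[
    [[-0.2,0,0,0,0,0,-1],[0,0,0,0,0,0,-1],[0,0,0,0,0,0,-1],[0,0,0,0,0,0,-1],[0,0,0,0,0,0,-1]],
  ],
)

```text
time: 29.77
tool_pos: [0.461, -0.3762, 0.2452]
tcp_rot: [-2.22, -2.221, -0.0]
wrist_force: [1.3, 0.6, -3.3]
width: 0.763
grip_force: 53.2
```

```bash
python3 look.py w8
```

```text
[ 0.46096313 -0.3762041   0.24523533] [-0.73  0.16  1.84  0.    1.14 -0.73] 0.762526145656952
```

View pics/w8.png

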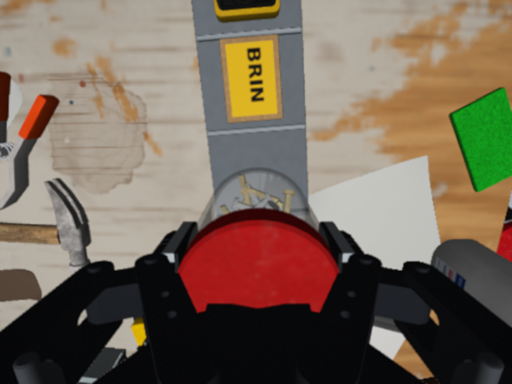

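The jar is held upright, its body gripped below the lid. The carton stands in the middle of its bay and the third rib is at row 129. Now I'll lower the jar.

>>> jog_arm(
  increments=[
    [[0,0.03,1,0,0,0,-1],[0,0,1,0,0,0,-1],[0,0,1,0,0,0,-1],[0,0,0.7,0,0,0,-1],[0,0,0.4,0,0,0,-1]],
  ],
)

```text
time: 30.23
tool_pos: [0.4605, -0.3752, 0.1192]
tcp_rot: [-2.217, -2.218, 0.0]
wrist_force: [-0.3, 0.2, -3.2]
width: 0.759
grip_force: 53.2
```

>>> jog_arm(
  increments=[
    [[0,0,0,0,0,0,-1],[0,0,0,0,0,0,-1],[0,0,0,0,0,0,-1],[0,0,0,0,0,0,-1],[0,0,0,0,0,0,-1]],
  ],
)

```text
time: 30.65
tool_pos: [0.463, -0.3786, 0.1245]
tcp_rot: [2.22, 2.218, 0.0]
wrist_force: [0.8, -0.8, -2.8]
width: 0.763
grip_force: 53.2
```

>>> jog_arm(
  increments=[
    [[0.04,0,0.15,0,0,0,-1],[0,0,0.1,0,0,0,-1],[0,0,0,0,0,0,-1],[0,0,0,0,0,0,-1],[0,0,0,0,0,0,-1]],
  ],
)

```text
time: 31.07
tool_pos: [0.4618, -0.3764, 0.1147]
tcp_rot: [-2.222, -2.22, 0.0]
wrist_force: [0.0, -0.5, -2.4]
width: 0.758
grip_force: 53.2
```

>>> jog_arm(
  increments=[
    [[0,0,0.05,0,0,0,-1],[0,0,0,0,0,0,-1],[0,0,0,0,0,0,-1],[0,0,0,0,0,0,-1],[0,0,0,0,0,0,-1]],
  ],
)

```text
time: 31.48
tool_pos: [0.462, -0.3767, 0.114]
tcp_rot: [2.222, 2.22, -0.0]
wrist_force: [-2.8, 0.6, 4.5]
width: 0.763
grip_force: 53.9
```

Contact with the floor. Release and retreat.

>>> jog_arm(
  increments=[
    [[0,0,0,0,0,0,0.6],[0,0,0,0,0,0,0.75],[0,0,0,0,0,0,1],[0,0,0,0,0,0,1],[0,0,0,0,0,0,1]],
  ],
)

```text
time: 31.9
tool_pos: [0.462, -0.3764, 0.1133]
tcp_rot: [2.222, 2.22, 0.0]
wrist_force: [0.3, -0.6, -0.0]
width: 1.005
grip_force: 0.0
```

>>> jog_arm(
  increments=[
    [[0,0,-0.4,0,0,0,1],[0,0,-1,0,0,0,1],[0,0,-1,0,0,0,1],[0,0,-1,0,0,0,1],[0,0,-1,0,0,0,1]],
  ],
)

```text
time: 32.32
tool_pos: [0.4618, -0.3763, 0.2476]
tcp_rot: [2.222, 2.22, 0.0]
wrist_force: [0.1, -0.9, -0.1]
width: 1.001
grip_force: 0.0
```

>>> jog_arm(
  increments=[
    [[-0.5,0,-0.5,0,0,0,1],[-1,0,0,0,0,0,1],[-1,0,0,0,0,0,1],[-1,0,0,0,0,0,1],[0,0,0,0,0,0,1]],
  ],
)

```text
time: 32.73
tool_pos: [0.4615, -0.4863, 0.2619]
tcp_rot: [2.222, 2.215, -0.003]
wrist_force: [0.4, -0.5, 0.6]
width: 0.999
grip_force: 0.0
```

```bash
python3 look.py w9
python3 - <<'E'
from h import *
P=viewer.camera_params('top');p,d=viewer.read_camera('top');cv2.imwrite('pics/top4.png',cv2.resize(p[140:290,110:410],None,fx=2.6,fy=2.6,interpolation=cv2.INTER_CUBIC))
c=np.load('pics/w9.npz')['c']
for n,a,b,y in (('jar',.095,.106,-.376),('carton',.06,.07,-.282)):
    q=c[:260].reshape(-1,3);q=q[(q[:,2]>a)&(q[:,2]<b)&(abs(q[:,1]-y)<.045)&(abs(q[:,0]-.46)<.06)]
    print(n,len(q),np.median(q[:,2]),cv2.minAreaRect(q[:,:2].astype(np.float32)*1000))
E
```

```text
[ 0.46152414 -0.48632781  0.26192058] [-0.85  0.28  1.66 -0.    1.19 -0.84] 0.9988267698337471
jar 5143 0.10009133843577772 ((461.4851379394531, -378.0982666015625), (61.571529388427734, 60.82233428955078), 44.065120697021484)
carton 0 nan ((0.0, 0.0), (0.0, 0.0), 0.0)
  return _methods._mean(a, axis=axis, dtype=dtype,
  ret = ret.dtype.type(ret / rcount)
```

View pics/w9.png

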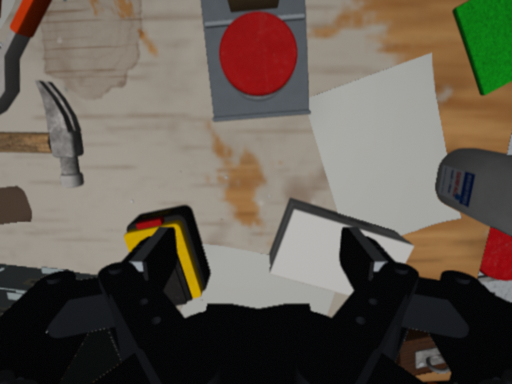

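View pics/top4.png

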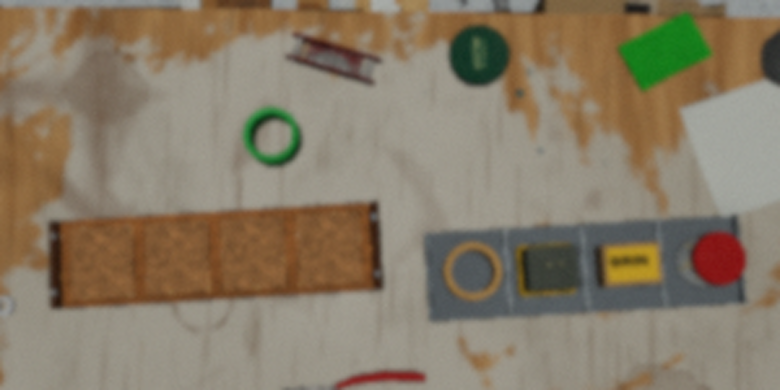

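The new row reads roll (470,270), transformer (548,268), carton (630,263), jar (718,258): the mirror image of the old one. All four stand upright in the middle of their bays, and the tin and hex keys have not moved.

```bash
python3 -c "
from workcell import bot;print(bot.finish_job())"
```

```text
the job is handed in; nothing more can be done
None
```

I moved all four supplies to the steel rack in mirrored order (left to right: roll, transformer, carton, jar), each upright in its own bay, and handed the job in after about 33 of the 102 s allowed; no verdict came back.

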